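# Raise the thread mast and hold it

## Task

On the thread stand, take the mast with the orange crossbar and draw it up in line with its leaning tube, without forcing it against the sides, until its yellow band is wholly in sight above the tube's collar while the red band below it stays hidden inside. Finish while holding it there in the gripper, steady and without pressing it against the tube, so that someone can tighten the collar. Never let the red band come out, and leave the white-topped mast, the spools and everything else where they are.

Things in the scene. Friction and masses are not known exactly. Their poses are not given: they have to be found in the camera images.
- mast_orange: Loose mast with the ORANGE crossbar, in either of the stand's two tubes. Square steel rod 14 x 14 x 145 mm; origin: centre of its lower end; z runs up the rod. Yellow band round it at z = 60 to 70 mm, red band at z = 25 to 35 mm. Mass 0.08 to 0.17 kg. It starts resting on the bottom of its tube, 110 mm deep, held by its weight alone: let go, it slides back down.
- orange_bar (a point): Middle of the orange crossbar, the place to grip: 154 mm up the mast from its lower end. The bar is 60 mm long (along the mast's x), 14 mm wide (along y), 18 mm high (along z); its underside is 35 mm above the collar at the start. Two flat steel rings, 12 mm wide and 3 mm high, lie on the ends of its top. Axes as the mast's.
- mast_white: The other mast, same shape and size, with a WHITE crossbar, in the other tube. It must stay down.
- tube_block: The stand's two fixed parallel square tubes, closed below, open on top. z runs up the tubes, which lean 0.26 rad from vertical towards this frame's -x; y is level. Bores 15.5 x 15.5 mm on the lines x = 0, y = +55 and y = -55 mm, bottoms at z = 0 (a lowered mast's origin), mouths (top of the black collars, 31 mm wide) at z = 110 mm. Masts are keyed to these axes.
- collar_level (a point): Point midway between the two tube mouths, at their level. A mast raised 50 mm has its yellow band wholly out above the collar; at 75 mm its red band begins to come out.
- stand: White base plate of the thread stand, fixed to the table; 200 mm (x, from -120 to +80) by 240 mm (y), 12 mm thick. Origin on the table surface; its -x side is the front, turned up to 0.5 rad from facing the robot.
- spool_blue: Loose blue thread spool, 42 mm wide, 60 mm high, standing on the front of the base plate, 85 mm in front of the stand's origin. Origin: centre of its underside. Leave alone.
- spool_pink: Loose pink thread spool, same size and row. Leave alone.
- mug: White mug, 80 mm wide, 90 mm high; origin: centre of its underside. Leave alone.
- tape_measure: Round yellow tape measure, 54 mm wide, 18 mm high; origin: centre of its underside. Leave alone.
- pincushion: Round red pincushion, 72 mm wide, 36 mm high; origin: centre of its underside. Leave alone.
- bobbin_tray: Clear tray, 100 x 70 mm, 30 mm high; origin: centre of its underside. Leave alone.
- screwdriver: Screwdriver lying on the table to the left, 140 mm long; origin near its middle. Leave alone.

How it is judged:
By the outcome, as a careful person would: the job done as asked, in the order asked, and still so for the second after the job is handed in, while the arm keeps its last pose, push and grip.
It also fails if it takes over 32 s, if anything falls off the work surface, if the arm or the gripper's body presses on something with over 40 N, if the wrist force passes 120 N, or if a joint passes its speed limit or range.

## Robot

A 6-joint arm with a two-finger parallel gripper is mounted at the origin on the work surface. World frame = base frame: x ahead of the robot, y to its left, z up, the work surface at z = 0. Lengths are in m, angles in rad, forces in N, time in s.
With the tool pointing down it reaches from about 0.225 to 0.875 m from the base axis. Payload 3.4 kg.
Tool frame: the origin (TCP) lies on the centre line of the jaws, within the pads' length; the fingertips stand 17 mm ahead of it and the grasp point (between the pads) lies 2 mm behind it; z points along the fingers, y is the line along which they close (so a half turn about z gives the same grasp; the last joint's range is limited). The gripper opens to 85 mm and grips with 20 to 120 N. Pads are 22 mm wide; open, the fingers measure 114 mm over their backs; the gripper's body (76 mm by 85 mm) begins 54 mm behind the grasp point. The pads swing forward as they close: fully open they stand 13 mm farther back than shut.
Start: joints at [-1.455, 0.276, 1.505, -0, 1.361, -0.121], TCP at [0.135, -0.559, 0.248] pointing down, gripper open.
Joint ranges: [-2.89, 2.89], [-0.75, 2.08], [0.22, 2.7], [-1.18, 4.32], [0.11, 2.71], [-2.7, 2.7]. Speed limits (rad/s): [2.57, 2.57, 3.14, 3.14, 3.14, 3.14].

## Interface

Orientations are given as a unit quaternion [w, x, y, z].
In Python, from rig import manip gives the robot as it stands.
- The arm moves only by the tool move_arm, never from a script. Its argument "steps" is one flat list of numbers, 7 for each row, row after row: the turn, a rotation vector about the world's x, y, z normalised to -1 to 1, where 1 is 360 degrees, then the shift along the world's x, y, z normalised to -1 to 1, where 1 is 1 m, then the opening, from -1 (shut) to 1 (fully open). A call has exactly 10 rows; each row is the pose to reach, as a shift and turn from the pose commanded when the call began, turning the shorter way round; what a row does not reach only later rows make up. A row lasts 1/10 s, in which the tool goes at most 50 mm and 8.59 degrees, less where a joint would pass 70% of its speed; a pose out of reach is approached as far as the arm can. A call with a number of a shift or a turn outside -1 to 1 is refused whole. A call with a gripper value outside its range is refused whole. The fingers move at their own pace and stop on an object; "squeeze" is the grip in N (left out, the last holds). Time passes only in rows, so rows that repeat a pose let the fingers close, or fill a call up. It gives the time, the measured TCP pose, the force, the opening and the grip force at its end, in the units of the state.
- manip.get_state(): the state, without advancing time (a new reading comes with each control period).
- manip.get_image(name): name is "scene" or "top" or "wrist"; returns a dict with "pixels" (420x560x3 uint8, blue, green, red), "fx", "fy", "cx", "cy" (pixels), "D" ([k1, k2, p1, p2, k3] as OpenCV has them; the pictures are not rectified), "R" (3x3) and "t" (3): a world point X has camera coordinates R X + t. Camera axes: x right, y down, z forward; pixel columns grow to the right and rows downward; lengths in m; the calibration is good to about 2 mm. A picture is of the moment at which its call begins. There is no depth.
- manip.sign_off(): hands the job in; it is judged then, once.
The state is a dict: "clock": time; "qpos": joint angles; "qd": joint speeds; "effort": joint torques, N m; "position": TCP position; "ee_rot": TCP orientation; "contact_force": force on the tool from outside, world axes, zero at the start; "moment": the same for the moment, N m; "width": finger opening in m; "gripper_force": force on a finger pad.
Only numpy, scipy, OpenCV 4.12 (cv2) and the standard library are available. Lean on these libraries where they do the work, as an engineer would, in place of code of your own. Each camera call takes 0.05 s, during which the arm holds its last target. There are 200 camera calls.

## Working session

There is one attempt and no reset: what is moved stays moved. The work goes in short steps, Python scripts to look and compute and a tool call to move; the robot and the scene stay as the last step left them, time stands still between calls to the robot, and variables do not carry over. Pictures are saved under pics/ and viewed, at most 10 in all, crops included, and the job is handed in when it is done.

Besides the shell and the picture viewer there is one more tool, called as a command line: name --argument value ..., lists and objects as JSON in quotes. move_arm: Moves the arm, as the interface text tells. Scaled input: -1 to 1 covers 1 m each way for a shift and 360 degrees each way for a turn. Its arguments: {"type":"object","properties":{"steps":{"type":"array"},"squeeze":{"type":"number"}},"required":["steps"]}

```bash
mkdir -p pics; ls; python3 - <<'E'
from rig import manip
import cv2,numpy as np
for n in ("scene","top"):
    d=manip.get_image(n); cv2.imwrite(f"pics/{n}0.png",d["pixels"])
    print(n,d["fx"],d["cx"],d["cy"],np.round(d["D"],3),np.round(d["R"],3).tolist(),np.round(d["t"],3), np.round(-np.array(d["R"]).T@d["t"],3))
s=manip.get_state(); print({k:np.round(v,3).tolist() for k,v in s.items()})
E
```

```text
pics
scene 510.8265259590191 269.4029360763967 206.68814404531497 [0.062 0.    0.    0.    0.   ] [[-0.742, 0.67, 0.015], [0.5, 0.568, -0.653], [-0.447, -0.477, -0.757]] [ 0.384 -0.167  1.832] [1.186 0.712 1.271]
top 484.01035094989 285.1426313917389 208.04945311150425 [-0.018  0.     0.     0.     0.   ] [[0.013, -1.0, -0.012], [-0.99, -0.011, -0.138], [0.138, 0.014, -0.99]] [0.016 0.528 1.64 ] [ 2.970e-01 -1.000e-03  1.697e+00]
{'clock': 0.1, 'qpos': [-1.455, 0.277, 1.506, 0.0, 1.361, -0.121], 'qd': [-0.001, -0.001, -0.004, 0.002, -0.001, 0.0], 'effort': [0.002, -41.77, -24.64, -0.0, 0.006, 0.0], 'position': [0.135, -0.559, 0.248], 'ee_rot': [-0.001, 0.993, 0.118, 0.0], 'contact_force': [-0.522, 1.124, 0.971], 'moment': [0.021, 0.027, -0.048], 'gripper_force': 0.0, 'width': 0.085}
```

View pics/scene0.png

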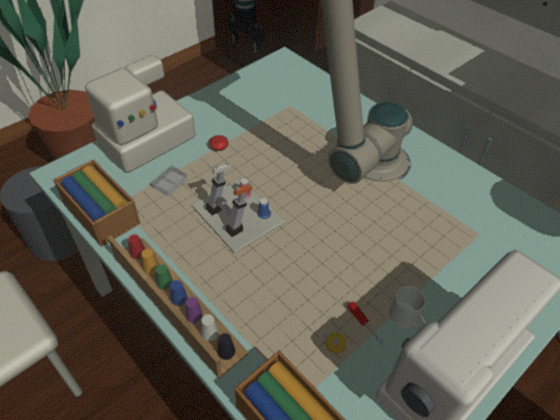

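View pics/top0.png

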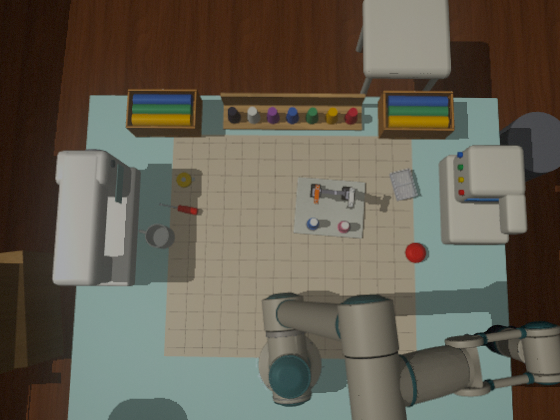

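The scene shows the stand with the orange bar at about (240,190) and the white one at about (220,172). In the top view the plate is around (330,208), orange bar at (317,193), white bar at (351,198), spools at (313,224) and (344,227). Next, a zoom.

```bash
python3 - <<'E'
import cv2,numpy as np
a=cv2.imread("pics/top0.png")[170:245,285:375]; b=cv2.imread("pics/scene0.png")[155:255,185:290]
a=cv2.resize(a,(400,333),interpolation=cv2.INTER_CUBIC);b=cv2.resize(b,(400,381),interpolation=cv2.INTER_CUBIC)
o=np.zeros((381,800,3),np.uint8);o[:333,:400]=a;o[:,400:]=b;cv2.imwrite("pics/crop0.png",o)
E
```

```text
(no output)
```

View pics/crop0.png

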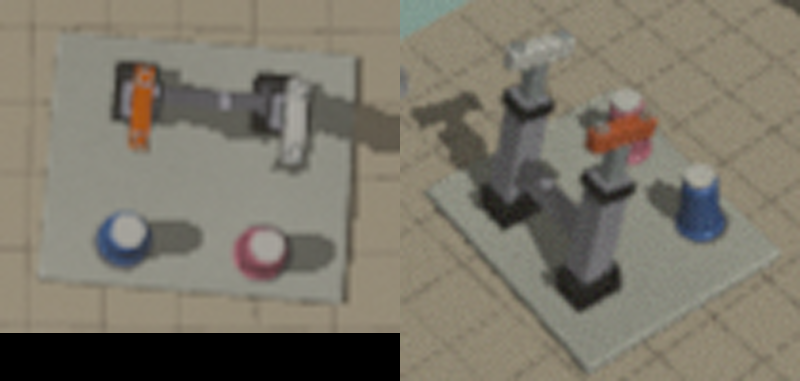

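The crop shows both bars running front to back, with the orange mast in the left tube (robot view). Plate edges are clear. I'll triangulate the bars and use the plate edges for yaw.

```bash
cat > h.py <<'E'
import cv2,numpy as np
from rig import manip
def cam(d): return np.array([[d["fx"],0,d["cx"]],[0,d["fy"],d["cy"]],[0,0,1]]),np.array(d["D"],float),np.array(d["R"]),np.array(d["t"])
def ray(d,uv):
    K,D,R,t=cam(d); p=cv2.undistortPoints(np.array(uv,float).reshape(-1,1,2),K,D).reshape(-1,2)
    v=np.c_[p,np.ones(len(p))]@R; return -R.T@t, v/np.linalg.norm(v,axis=1)[:,None]
def onz(d,uv,z):
    c,v=ray(d,uv); return c+v*((z-c[2])/v[:,2])[:,None]
def tri(obs):
    A=np.zeros((3,3));b=np.zeros(3)
    for d,uv in obs:
        c,v=ray(d,[uv]);P=np.eye(3)-np.outer(v[0],v[0]);A+=P;b+=P@c
    X=np.linalg.solve(A,b)
    return X,[float(np.linalg.norm(np.cross(X-ray(d,[uv])[0],ray(d,[uv])[1][0]))) for d,uv in obs]
def orange(d):
    h=cv2.cvtColor(d["pixels"],cv2.COLOR_BGR2HSV); m=cv2.inRange(h,(4,150,110),(17,255,255)); return m
def proj(d,X):
    K,D,R,t=cam(d); return cv2.projectPoints(np.array(X,float).reshape(-1,1,3),cv2.Rodrigues(R)[0],t,K,D)[0].reshape(-1,2)
E
python3 - <<'E'
from h import *
T=manip.get_image("top");S=manip.get_image("scene")
def blob(d,x0,y0,x1,y1):
    m=np.zeros((420,560),np.uint8);m[y0:y1,x0:x1]=orange(d)[y0:y1,x0:x1]
    n,l,s,c=cv2.connectedComponentsWithStats(m);i=1+np.argmax(s[1:,4]);k=(l==i).astype(np.uint8)
    r=cv2.minAreaRect(np.argwhere(k)[:,::-1].astype(np.float32));print("orange",s[i],c[i],r);return c[i],r
ct,rt=blob(T,285,170,375,245);cs,rs=blob(S,185,155,290,255)
X,e=tri([(T,rt[0]),(S,rs[0])]);print("bar rects",X,e);X,e=tri([(T,ct),(S,cs)]);print("bar centroids",X,e)
# plate
h=cv2.cvtColor(T["pixels"],cv2.COLOR_BGR2HSV).astype(int)
print("plate hsv",h[215,328],h[232,330],"board",h[250,330])
p=h[170:245,285:375]; m=((p[...,0]>25)&(p[...,0]<100)&(p[...,2]>100)|(p[...,1]<30)).astype(np.uint8)
m=cv2.morphologyEx(m,cv2.MORPH_OPEN,np.ones((3,3),np.uint8))
c=max(cv2.findContours(m,cv2.RETR_EXTERNAL,cv2.CHAIN_APPROX_NONE)[0],key=cv2.contourArea)
r=cv2.minAreaRect(cv2.convexHull(c));b=cv2.boxPoints(r)+[285,170];P=onz(T,b,0.012);print(r,b,np.round(P,3))
print([np.round(np.linalg.norm(P[i]-P[i-1]),3) for i in range(4)],[np.arctan2(*(P[i]-P[i-1])[[1,0]]) for i in range(4)],P.mean(0))
E
```

```text
orange [314 189   5  13  42] [316.45238095 194.54761905] ((316.0, 195.0), (12.0, 4.0), 90.0)
orange [235 185  17  10  79] [243.01265823 189.50632911] ((242.92465209960938, 188.9657440185547), (6.203181266784668, 16.5028018951416), 69.44395446777344)
bar rects [ 0.55232686 -0.07850483  0.1772056 ] [0.0015548722393393766, 0.0015548722393391242]
bar centroids [ 0.55321976 -0.0790766   0.17540751] [0.0002700698418224229, 0.0002700698418224746]
plate hsv [ 33  19 144] [ 30  18 145] board [ 19  48 150]
((44.54999923706055, 37.349998474121094), (68.18318939208984, 55.52826690673828), 4.39870548248291) [[293.42940903 232.41764069]
 [297.68823624 177.05293846]
 [365.67059326 182.28235626]
 [361.41175842 237.64705658]] [[ 0.446 -0.007  0.012]
 [ 0.643 -0.02   0.012]
 [ 0.626 -0.261  0.012]
 [ 0.43  -0.244  0.012]]
[np.float64(0.237), np.float64(0.197), np.float64(0.241), np.float64(0.197)] [np.float64(1.505175309511184), np.float64(-0.0662933311476883), np.float64(-1.6387124551289027), np.float64(3.0560832425972273)] [ 0.53623496 -0.1332764   0.012     ]
```

```bash
cat >> h.py <<'E'
from scipy.spatial.transform import Rotation as Ro
def frame(yaw,lean=0.26):
    bx=Ro.from_euler('zy',[yaw,-lean]).as_matrix() # block axes in world, z leans to -x
    return bx
def turn(yaw,lean=0.26):
    B=frame(yaw,lean); Tm=np.c_[B[:,0],-B[:,1],-B[:,2]]
    s=manip.get_state();q=s["ee_rot"];C=Ro.from_quat([q[1],q[2],q[3],q[0]])
    return (Ro.from_matrix(Tm)*C.inv()).as_rotvec()/(2*np.pi),np.array(s["position"])
E
python3 - <<'E'
from h import *
r,p=turn(-0.07);B=frame(-0.07);print(B.round(4));print("turn",r.round(4))
b=np.array([.553,-.079,.1755])
print("standoff shift",(b+B[:,2]*0.098-p).round(4), manip.get_state()["clock"])
E
```

```text
[[ 0.964   0.0676 -0.2571]
 [-0.0699  0.9976 -0.    ]
 [ 0.2565  0.018   0.9664]]
turn [ 0.0062 -0.041  -0.0486]
standoff shift [0.3929 0.4797 0.0224] 0.2
```

```bash
sed -i "s/'zy'/'ZY'/" h.py; python3 - <<'E'
from h import *
r,p=turn(-0.07);B=frame(-0.07);print(B.round(4));print("turn",r.round(4))
b=np.array([.553,-.079,.1755])
print("standoff shift",(b+B[:,2]*0.098-p).round(4), manip.get_state()["clock"])
E
```

```text
[[ 0.964   0.0699 -0.2565]
 [-0.0676  0.9976  0.018 ]
 [ 0.2571 -0.      0.9664]]
turn [ 0.0033 -0.0414 -0.0486]
standoff shift [0.393  0.4814 0.0224] 0.2
```

move_arm --steps '[0,0,-0.005,0.03,0.035,0.02,1,0,-0.004,-0.01,0.055,0.07,0.04,1,0,-0.008,-0.015,0.085,0.105,0.06,1,0,-0.012,-0.02,0.115,0.14,0.08,1,0,-0.016,-0.025,0.145,0.175,0.09,1,0.001,-0.02,-0.03,0.175,0.21,0.1,1,0.001,-0.025,-0.035,0.205,0.25,0.1,1,0.002,-0.03,-0.04,0.235,0.285,0.1,1,0.003,-0.036,-0.045,0.26,0.32,0.1,1,0.0033,-0.0414,-0.0486,0.29,0.355,0.1,1]' --squeeze 40

```text
clock: 1.2
position: [0.4252, -0.2024, 0.3484]
ee_rot: [0.005, 0.991, -0.036, 0.13]
contact_force: [1.1, -0.2, 1.7]
width: 0.0855
gripper_force: 0.0
```

move_arm --steps '[0,0,0,0.02,0.025,-0.005,1,0,0,0,0.04,0.05,-0.015,1,0,0,0,0.06,0.075,-0.03,1,0,0,0,0.08,0.1,-0.045,1,0,0,0,0.095,0.115,-0.06,1,0,0,0,0.1,0.123,-0.072,1,0,0,0,0.102,0.125,-0.078,1,0,0,0,0.102,0.125,-0.078,1,0,0,0,0.102,0.125,-0.078,1,0,0,0,0.102,0.125,-0.078,1]'

```text
clock: 2.2
position: [0.527, -0.0798, 0.2712]
ee_rot: [0.005, 0.991, -0.035, 0.13]
contact_force: [0.4, 0.5, -0.3]
width: 0.0855
gripper_force: 0.0
```

```bash
python3 - <<'E'
from h import *
import pickle
d={n:manip.get_image(n) for n in("wrist","scene")};pickle.dump(d,open("w1.pkl","wb"))
cv2.imwrite("pics/w1.png",d["wrist"]["pixels"])
r,p=turn(-0.07);print(r.round(4),p.round(4))
b=np.array([.553,-.079,.1755]);print(proj(d["wrist"],b).round(1))
E
```

```text
[0.0003 0.0002 0.0002] [ 0.527  -0.0797  0.2712]
[[285.5 213.7]]
```

View pics/w1.png

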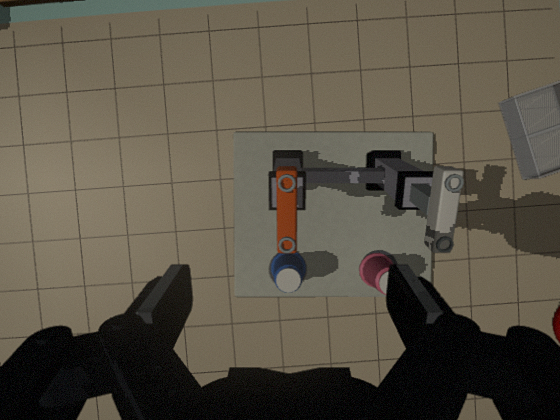

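The wrist view shows the orange bar from about (287,168) to (286,252), rings on its ends, in line with the jaws' midline (about x=288); plate edges are upright in the picture, so the yaw is close. Next, precise numbers.

```bash
python3 - <<'E'
from h import *
import pickle
d=pickle.load(open("w1.pkl","rb"));W=d["wrist"];S=d["scene"]
h=cv2.cvtColor(W["pixels"],cv2.COLOR_BGR2HSV);m=cv2.inRange(h,(3,140,90),(18,255,255));m[:, :250]=0;m[:,330:]=0;m[260:]=0;m[:140]=0
pts=np.argwhere(m)[:,::-1].astype(np.float32);print(len(pts),cv2.minAreaRect(pts),pts.min(0),pts.max(0))
# per-row centres
rows=[(y,np.flatnonzero(m[y])) for y in range(195,236,5)];print([(y,x.min(),x.max()) for y,x in rows if len(x)])
# plate corners in wrist
p=cv2.GaussianBlur(W["pixels"],(3,3),0);hs=cv2.cvtColor(p,cv2.COLOR_BGR2HSV).astype(int)
print("plate",hs[260,245],hs[200,345],"board",hs[200,215])
k=((hs[...,1]<36)&(hs[...,2]>90)).astype(np.uint8);k[:,470:]=0;k[:,:220]=0;k[:120]=0;k[305:]=0
k=cv2.morphologyEx(k,cv2.MORPH_OPEN,np.ones((5,5),np.uint8))
# edges by rows/cols
L=np.array([(np.flatnonzero(k[y])[0],y) for y in range(140,290,5)],float)
Tt=np.array([(x,np.flatnonzero(k[:,x])[0]) for x in range(240,425,5)],float)
Bt=np.array([(x,np.flatnonzero(k[:,x])[-1]+1) for x in list(range(240,265,5))+list(range(310,355,5))],float)
for n,E in(("L",L),("T",Tt),("B",Bt)):
    P=onz(W,E,0.012);v=cv2.fitLine(P[:,:2].astype(np.float32),cv2.DIST_HUBER,0,.01,.01).ravel();print(n,v.round(4),np.arctan2(v[1],v[0]).round(4))
R=ray(W,[(286.5,211)])
for z in(.17,.1755,.18):print(z,onz(W,[(286.5,211)],z).round(4))
E
```

```text
1166 ((285.5, 211.0), (82.0, 19.0), 90.0) [276. 170.] [295. 252.]
[(195, np.int64(277), np.int64(295)), (200, np.int64(277), np.int64(295)), (205, np.int64(277), np.int64(295)), (210, np.int64(277), np.int64(295)), (215, np.int64(277), np.int64(295)), (220, np.int64(277), np.int64(295)), (225, np.int64(277), np.int64(295)), (230, np.int64(277), np.int64(294)), (235, np.int64(277), np.int64(295))]
plate [ 26  31 115] [ 25  29 113] board [ 19  59 122]
L [ 0.9969 -0.0783  0.5534 -0.017 ] -0.0783
T [ 0.0709  0.9975  0.6341 -0.1504] 1.4999
B [ 0.0729  0.9973  0.4417 -0.092 ] 1.4978
0.17 [[ 0.5546 -0.0798  0.17  ]]
0.1755 [[ 0.5549 -0.0799  0.1755]]
0.18 [[ 0.5551 -0.0799  0.18  ]]
```

```bash
python3 - <<'E'
from h import *
import pickle
W=pickle.load(open("w1.pkl","rb"))["wrist"]
s=manip.get_state();q=s["ee_rot"];Rt=Ro.from_quat([q[1],q[2],q[3],q[0]]).as_matrix();p=np.array(s["position"])
R,t=W["R"],np.array(W["t"]);print("cam in tool",(Rt.T@(-R.T@t-p)).round(4));print((R@Rt).round(4))
for z in(0,.004,.05,.1):print(z,proj(W,p+Rt[:,2]*z).round(1))
for sg in(1,-1):print(proj(W,p+Rt@np.array([[.011,-.011],[sg*.0425]*2,[.004]*2])[:,0]).round(1))
g=cv2.cvtColor(W["pixels"],cv2.COLOR_BGR2GRAY)
for y in(268,272,276,280,290,300):
  r=g[y];print(y,[int(x) for x in np.flatnonzero(np.abs(np.diff(cv2.GaussianBlur(r.reshape(1,-1),(3,1),0).ravel().astype(int)))>22) if 120<x<460])
B=frame(-0.073);print(turn(-0.073)[0].round(4),B[:,2].round(4))
E
```

```text
cam in tool [ 0.0758 -0.0003 -0.1264]
[[-7.000e-04  1.000e+00 -5.000e-04]
 [-9.557e-01 -8.000e-04 -2.943e-01]
 [-2.943e-01  3.000e-04  9.557e-01]]
0 [[289.6 287.9]]
0.004 [[289.6 283.1]]
0.05 [[289.4 241.6]]
0.1 [[289.3 213.7]]
[[388.4 260.3]]
[[190.7 260.4]]
268 [167, 189, 190, 388, 425]
272 [164, 189, 190, 278, 296, 297, 385, 387, 388]
276 [156, 189, 190, 275, 276, 298, 299, 300, 381, 386, 387, 388]
280 [150, 151, 190, 191, 275, 299, 300, 386, 387, 426, 427]
290 [141, 142, 191, 192, 385, 386, 435, 436]
300 [132, 133, 191, 192, 384, 385, 386, 443, 444]
[ 0.0003  0.0002 -0.0002] [-0.2564  0.0188  0.9664]
```

Jaw midline is at x≈289 and the bar centre at 286, so the bar lies about 2.2 mm to +y and 3 mm to +x. I'll correct that and descend halfway.

move_arm --steps '[0.0003,0.0002,-0.0002,0.003,0.002,0,1,0.0003,0.0002,-0.0002,0.005,0.002,-0.007,1,0.0003,0.0002,-0.0002,0.008,0.0016,-0.018,1,0.0003,0.0002,-0.0002,0.011,0.0014,-0.03,1,0.0003,0.0002,-0.0002,0.014,0.0012,-0.041,1,0.0003,0.0002,-0.0002,0.0172,0.001,-0.0524,1,0.0003,0.0002,-0.0002,0.0172,0.001,-0.0524,1,0.0003,0.0002,-0.0002,0.0172,0.001,-0.0524,1,0.0003,0.0002,-0.0002,0.0172,0.001,-0.0524,1,0.0003,0.0002,-0.0002,0.0172,0.001,-0.0524,1]'

```text
clock: 3.3
position: [0.5444, -0.0781, 0.2186]
ee_rot: [0.004, 0.991, -0.036, 0.129]
contact_force: [-0.8, 0.2, 0.2]
width: 0.0859
gripper_force: 0.0
```

```bash
python3 - <<'E'
from h import *
W=manip.get_image("wrist");cv2.imwrite("pics/w2.png",W["pixels"])
h=cv2.cvtColor(W["pixels"],cv2.COLOR_BGR2HSV);m=cv2.inRange(h,(3,140,70),(18,255,255));m[:, :230]=0;m[:,350:]=0;m[330:]=0;m[:120]=0
print([(y,np.flatnonzero(m[y]).min(),np.flatnonzero(m[y]).max()) for y in range(180,290,8) if m[y].any()])
s=manip.get_state();q=s["ee_rot"];Rt=Ro.from_quat([q[1],q[2],q[3],q[0]]).as_matrix();p=np.array(s["position"])
print(p.round(4),turn(-.073)[0].round(4))
for z in(.03,.04,.05,.06):print(z,proj(W,p+Rt[:,2]*z).round(1))
T=manip.get_image("top");print(s["clock"],np.round(s["contact_force"],2))
cv2.imwrite("pics/t2.png",T["pixels"])
E
```

```text
[(196, np.int64(279), np.int64(288)), (204, np.int64(279), np.int64(304)), (212, np.int64(279), np.int64(298)), (220, np.int64(279), np.int64(295)), (228, np.int64(279), np.int64(304)), (236, np.int64(279), np.int64(304)), (244, np.int64(279), np.int64(304)), (252, np.int64(280), np.int64(304)), (260, np.int64(281), np.int64(302)), (268, np.int64(280), np.int64(302)), (276, np.int64(281), np.int64(301)), (284, np.int64(281), np.int64(302))]
[ 0.5443 -0.0781  0.2186] [-0.0001 -0.     -0.0002]
0.03 [[289.6 257.1]]
0.04 [[289.6 249. ]]
0.05 [[289.5 241.6]]
0.06 [[289.5 235. ]]
3.35 [1.11 0.13 0.62]
```

View pics/w2.png

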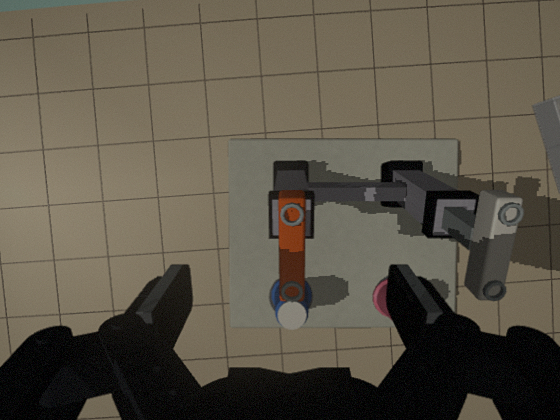

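The bar now spans x 279 to 304 (centre 291.5) against jaw midline 289, so about 1.1 mm too far in +y; the rings are at (291.5,214) and (291.5,293). I'll solve the bar's position from the rings, 48 mm apart, in both wrist pictures.

```bash
python3 - <<'E'
from h import *
import pickle
from scipy.optimize import least_squares
W1=pickle.load(open("w1.pkl","rb"))["wrist"];W2=manip.get_image("wrist");B=frame(-.073)
obs=[(W1,[(287,183.5),(286.5,245)]),(W2,[(291.5,214),(291.5,293)])]
off=np.array([[.024,0,.012],[-.024,0,.012]])@B.T
for sel in([0],[1],[0,1]):
    f=lambda b:np.concatenate([(proj(obs[i][0],b+off)-obs[i][1]).ravel() for i in sel])
    r=least_squares(f,[.555,-.08,.17]);print(sel,r.x.round(4),r.fun.round(1))
print(W2["fx"])
T=manip.get_image("top");S=manip.get_image("scene")
b=r.x;print("top",proj(T,[b+B[:,2]*.009]),"scene",proj(S,[b+B[:,2]*.009,b]))
b=np.array([.553,-.079,.1755]);print("top",proj(T,[b]),"scene",proj(S,[b]))
E
```

```text
[0] [ 0.5543 -0.08    0.1539] [-0.3  0.   0.3 -0. ]
[1] [ 0.5534 -0.0798  0.1642] [ 0.1  0.  -0.1 -0. ]
[0, 1] [ 0.554  -0.0799  0.1645] [-0.4  0.   0.1  2.7  0.2 -1.1  0.  -0.9]
334.86873940385766
top [[316.6762822 195.0775482]] scene [[243.3794956  189.6689975 ]
 [242.81018963 192.0326787 ]]
top [[316.49281891 194.55388891]] scene [[243.17775233 189.48003873]]
```

move_arm --steps '[-0.0001,0,-0.0002,-0.001,-0.001,-0.001,1,-0.0001,0,-0.0002,0.001,-0.0012,-0.01,1,-0.0001,0,-0.0002,0.004,-0.0014,-0.021,1,-0.0001,0,-0.0002,0.007,-0.0016,-0.033,1,-0.0001,0,-0.0002,0.01,-0.0019,-0.045,1,-0.0001,0,-0.0002,0.0126,-0.0021,-0.056,1,-0.0001,0,-0.0002,0.0126,-0.0021,-0.056,1,-0.0001,0,-0.0002,0.0126,-0.0021,-0.056,1,-0.0001,0,-0.0002,0.0126,-0.0021,-0.056,1,-0.0001,0,-0.0002,0.0126,-0.0021,-0.056,1]'

```text
clock: 4.55
position: [0.5571, -0.0802, 0.1626]
ee_rot: [0.005, 0.991, -0.036, 0.129]
contact_force: [0.4, -1.1, -0.6]
width: 0.0859
gripper_force: 0.0
```

```bash
python3 - <<'E'
from h import *
W=manip.get_image("wrist");cv2.imwrite("pics/w3.png",W["pixels"])
h=cv2.cvtColor(W["pixels"],cv2.COLOR_BGR2HSV);m=cv2.inRange(h,(3,130,60),(18,255,255));m[:, :230]=0;m[:,350:]=0
print([(y,np.flatnonzero(m[y]).min(),np.flatnonzero(m[y]).max()) for y in range(180,380,12) if m[y].any()])
s=manip.get_state();print(s["clock"],np.round(s["position"],4),np.round(s["contact_force"],2),turn(-.073)[0].round(4))
E
```

```text
[(228, np.int64(272), np.int64(305)), (240, np.int64(270), np.int64(308)), (252, np.int64(269), np.int64(308)), (264, np.int64(269), np.int64(309)), (276, np.int64(269), np.int64(308)), (288, np.int64(270), np.int64(308)), (300, np.int64(271), np.int64(308)), (312, np.int64(272), np.int64(308)), (324, np.int64(272), np.int64(307)), (336, np.int64(272), np.int64(307)), (348, np.int64(272), np.int64(307)), (360, np.int64(273), np.int64(306)), (372, np.int64(286), np.int64(291))]
4.6 [ 0.557  -0.0802  0.1626] [-0.21  0.44 -0.25] [ 0. -0. -0.]
```

View pics/w3.png

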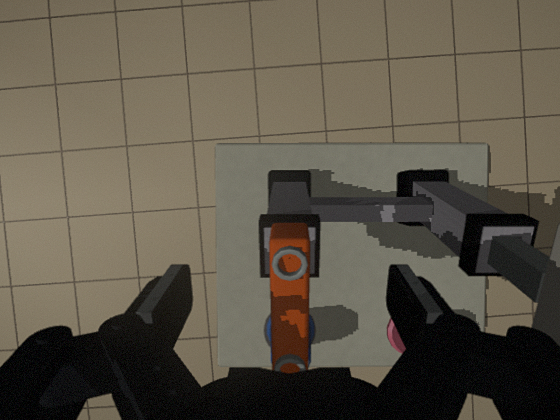

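The bar is centred (289.5) between the jaws, rings at about (290,264) and (290,367). A quick depth check from these rings:

```bash
python3 - <<'E'
from h import *
from scipy.optimize import least_squares
W=manip.get_image("wrist");B=frame(-.073);off=np.array([[.024,0,.012],[-.024,0,.012]])@B.T
r=least_squares(lambda b:(proj(W,b+off)-[(290,264),(290,367)]).ravel(),[.555,-.08,.165]);p=np.array(manip.get_state()["position"])
print(r.x.round(4),r.fun.round(1),"bar minus TCP in block axes",(B.T@(r.x-p)).round(4))
E
```

```text
[ 0.5508 -0.0798  0.1613] [ 0.  0. -0. -0.] bar minus TCP in block axes [-0.0062 -0.0001  0.0005]
```

move_arm --steps '[0,0,0,-0.002,0,-0.001,1,0,0,0,-0.0036,0.0003,-0.002,1,0,0,0,-0.0036,0.0003,-0.002,0.5,0,0,0,-0.0036,0.0003,-0.002,0,0,0,0,-0.0036,0.0003,-0.002,-0.4,0,0,0,-0.0036,0.0003,-0.002,-0.6,0,0,0,-0.0036,0.0003,-0.002,-0.7,0,0,0,-0.0036,0.0003,-0.002,-1,0,0,0,-0.0036,0.0003,-0.002,-1,0,0,0,-0.0036,0.0003,-0.002,-1]' --squeeze 30

```text
clock: 5.65
position: [0.5531, -0.0798, 0.16]
ee_rot: [0.005, 0.991, -0.036, 0.129]
contact_force: [-0.1, 0.5, -0.5]
width: 0.0137
gripper_force: 29.2
```

```bash
cat > st.py <<'E'
from h import *
s=manip.get_state();B=frame(-.073);p=np.array(s["position"])
print(s["clock"],p.round(4),"w",round(s["width"],4),"g",round(s["gripper_force"],1),"F block",(B.T@s["contact_force"]).round(2),"M",(B.T@s["moment"]).round(2),turn(-.073)[0].round(4))
E
python3 st.py
```

```text
5.65 [ 0.5531 -0.0798  0.16  ] w 0.0137 g 29.2 F block [-0.3   0.53 -0.46] M [-0.05  0.15  0.03] [-0.     -0.0002 -0.    ]
```

Gripped at 13.7 mm with negligible side force. Drawing up 20 mm along the tube first.

move_arm --steps '[0,0,0,-0.0005,0,0.0019,-1,0,0,0,-0.001,0.0001,0.0039,-1,0,0,0,-0.0015,0.0001,0.0058,-1,0,0,0,-0.0021,0.0002,0.0077,-1,0,0,0,-0.0026,0.0002,0.0097,-1,0,0,0,-0.0031,0.0002,0.0116,-1,0,0,0,-0.0036,0.0003,0.0135,-1,0,0,0,-0.0041,0.0003,0.0155,-1,0,0,0,-0.0051,0.0004,0.0193,-1,0,0,0,-0.0051,0.0004,0.0193,-1]'

```text
clock: 6.65
position: [0.5481, -0.0794, 0.1798]
ee_rot: [0.005, 0.991, -0.036, 0.129]
contact_force: [-0.3, -0.8, -1.2]
width: 0.0137
gripper_force: 29.3
```

```bash
python3 st.py
```

```text
6.65 [ 0.5481 -0.0794  0.1798] w 0.0137 g 29.3 F block [-0.6  -0.78 -1.1 ] M [-0.    0.21  0.03] [ 0.     -0.0001 -0.    ]
```

move_arm --steps '[0,0,0,-0.0005,0,0.0019,-1,0,0,0,-0.0012,0.0001,0.0045,-1,0,0,0,-0.0018,0.0001,0.0068,-1,0,0,0,-0.0024,0.0002,0.009,-1,0,0,0,-0.003,0.0002,0.0113,-1,0,0,0,-0.0036,0.0003,0.0136,-1,0,0,0,-0.0043,0.0003,0.0162,-1,0,0,0,-0.005,0.0004,0.0188,-1,0,0,0,-0.0056,0.0004,0.0213,-1,0,0,0,-0.0056,0.0004,0.0213,-1]'

```text
clock: 7.65
position: [0.5426, -0.0791, 0.201]
ee_rot: [0.005, 0.991, -0.036, 0.129]
contact_force: [0.5, -0.1, -1.3]
width: 0.0138
gripper_force: 29.3
```

```bash
python3 st.py
```

```text
7.65 [ 0.5426 -0.0791  0.201 ] w 0.0138 g 29.3 F block [ 0.19 -0.02 -1.42] M [-0.04  0.2   0.03] [ 0.     -0.0001 -0.    ]
```

Side force stays near zero. Another 18 mm, for about 60 mm in all.

move_arm --steps '[0,0,0,-0.0005,0,0.0019,-1,0,0,0,-0.001,0.0001,0.0039,-1,0,0,0,-0.0015,0.0001,0.0058,-1,0,0,0,-0.0021,0.0002,0.0077,-1,0,0,0,-0.0026,0.0002,0.0097,-1,0,0,0,-0.0034,0.0002,0.0127,-1,0,0,0,-0.0041,0.0003,0.0155,-1,0,0,0,-0.0046,0.0003,0.0174,-1,0,0,0,-0.0046,0.0003,0.0174,-1,0,0,0,-0.0046,0.0003,0.0174,-1]'

```text
clock: 8.65
position: [0.5378, -0.0787, 0.218]
ee_rot: [0.005, 0.991, -0.036, 0.129]
contact_force: [0.2, -0.2, -1.1]
width: 0.0138
gripper_force: 29.3
```

```bash
python3 st.py; python3 - <<'E'
from h import *
S=manip.get_image("scene")["pixels"];W=manip.get_image("wrist")["pixels"]
o=np.zeros((400,800,3),np.uint8);o[:,:400]=cv2.resize(S[155:255,190:290],(400,400),interpolation=cv2.INTER_CUBIC)
o[:,400:]=cv2.resize(W[130:330,190:390],(400,400));cv2.imwrite("pics/f.png",o)
F=np.array([manip.get_state()["contact_force"]]);B=frame(-.073);print((F@B).round(2))
E
```

```text
8.65 [ 0.5378 -0.0787  0.218 ] w 0.0138 g 29.3 F block [-0.11 -0.18 -1.11] M [-0.01  0.17  0.01] [-0.     -0.0002 -0.    ]
[[-0.73 -0.68 -0.06]]
```

View pics/f.png

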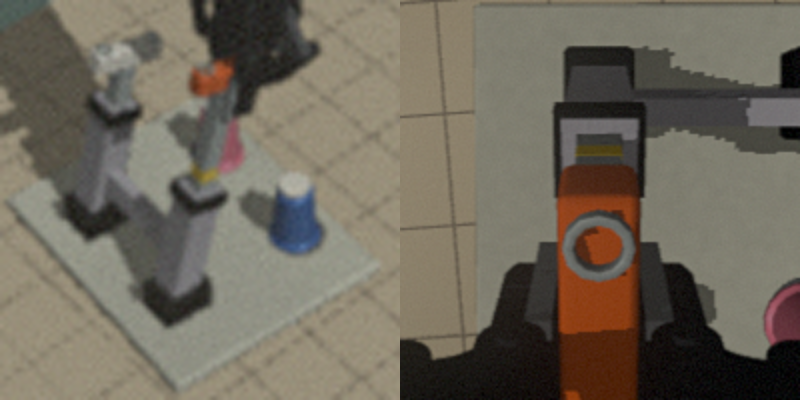

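Scene (left): the orange bar is held in the gripper, the yellow band shows just above the collar at (205,175) with steel below it, and no red; the white mast and spools have not moved. Wrist (right): the yellow band at (600,150) is clear of the collar. Measured lift is 60 mm. I'll average the side force, and hand in if it is small.

```bash
python3 - <<'E'
from h import *
B=frame(-.073);F=[];P=[]
for i in range(12):
    manip.get_image("top");s=manip.get_state();F.append(B.T@s["contact_force"]);P.append(s["position"])
print(np.mean(F,0).round(2),np.std(F,0).round(2),np.ptp(P,axis=0).round(5),s["clock"])
if np.all(np.abs(np.mean(F,0)[:2])<1.0): print(manip.sign_off())
E
```

```text
[-0.33 -0.24 -0.94] [0.42 0.41 0.46] [1.0e-04 4.0e-05 1.9e-04] 9.35
the job is handed in; nothing more can be done
None
```

The orange mast is drawn up 60 mm along its tube and held steady in the gripper, with the yellow band fully above the collar, the red band hidden, and side force on the tube about 0.4 N; handed in at 9.35 s.

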